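Clamp the loaded grinding jar in the ball mill

ROBOT

A 6-joint arm with a two-finger parallel gripper is mounted at the origin on a cart in front of the work surface, level with it; the furniture and walls round the work are solid. World frame = base frame: x ahead of the robot, y to its left, z up, the work surface at z = 0. Lengths are in m, angles in rad, forces in N, time in s.
With the tool pointing down it reaches from about 0.3 to 0.75 m from the base axis. Payload 8.5 kg.
Tool frame: the origin (TCP) lies on the centre line of the jaws, within the pads' length; the fingertips stand ctrl.tip_reach ahead of it and the grasp point (between the pads) lies 11 mm behind it (ctrl.tip_reach is the distance from the TCP to the fingertips, in m); z points along the fingers, y is the line along which they close (so a half turn about z gives the same grasp; the last joint's range is limited). The gripper opens to 85 mm and grips with 20 to 120 N. Pads are 22 mm wide; open, the fingers measure 114 mm over their backs; the gripper's body (76 mm by 85 mm) begins 54 mm behind the grasp point. The pads swing forward as they close: fully open they stand 13 mm farther back than shut.
Start: joints at [-1.477, 0.381, 1.297, -0, 1.464, -0.215], TCP at [0.167, -0.524, 0.239] pointing down, gripper open.
Joint ranges: [-3.11, 3.11], [-0.89, 2.33], [0.22, 2.48], [-1.42, 4.56], [0.17, 2.85], [-2.88, 2.88]. Speed limits (rad/s): [2.39, 2.39, 3.14, 3.14, 3.14, 3.14].

INTERFACE

Orientations are given as a rotation vector (axis times angle).
In Python, from rig import ctrl gives the robot as it stands. The module is installed in compiled form; this text tells all that it offers. Calls block until the motion is done:
- ctrl.move_pose(position, orientation): joint-space move of the TCP to a pose.
- ctrl.move_linear(position, rotation=None, feed=0.15): straight line of the TCP; rotation=None keeps the orientation; feed is the mean speed in m/s.
- ctrl.movej(angles): joint-space move.
- ctrl.gripper_to(opening, f_grip=None): finger opening in m; f_grip is the grip in N (None keeps the last); returns when the fingers have stopped.
- ctrl.wait(seconds).
- ctrl.inverse_kinematics(position, orientation): joint angles nearest the present ones, or None.
- ctrl.sense(): the state.
- ctrl.camera(name): name is "scene" or "top" or "wrist"; returns (picture, depth): 420x560x3 uint8, red, green, blue; 420x560 float32, m along the optical axis (not along the pixel's ray), 0 where there is no reading.
- ctrl.camera_params(name): a dict with "mtx" (3x3 intrinsics, pixels), "dist" ([k1, k2, p1, p2, k3] as OpenCV has them; the pictures are not rectified), "rvec" (rotation vector, rad) and "tvec" (3), from world to camera coordinates, as OpenCV has them; the wrist camera has in their place "hand_eye" (4x4, takes a point from camera to tool coordinates, whose origin is the TCP and whose axes are the flange's). Camera axes: x right, y down, z forward; pixel columns grow to the right and rows downward; lengths in m; the calibration is good to about 2 mm. A picture is of the moment at which its call begins: read the wrist's pose just before it. camera_params takes no time and is no camera call.
A pose or a line that the arm cannot do raises ctrl.MotionError and nothing moves.
- ctrl.finish_job(): hands the job in; it is judged then, once.
The state is a dict: "clock": time; "q": joint angles; "joint_velocities": joint speeds; "tau": joint torques, N m; "tcp_pos": TCP position; "tool_rot": TCP orientation; "ft_force": force on the tool from outside, world axes, zero at the start; "ft_torque": the same for the moment, N m; "width": finger opening in m; "gripper_force": force on a finger pad.
Only numpy, scipy, OpenCV 4.12 (cv2) and the standard library are available. Lean on these libraries where they do the work, as an engineer would, in place of code of your own. Each camera call takes 0.05 s, during which the arm holds its last target. There are 200 camera calls.

TASK

Two steel grinding jars that look the same stand on the bench; one is loaded with its milling balls and weighs more than twice as much as the empty one. Stand the loaded jar on the mill's carrier plate, back against the V stop under the raised clamp arm, let go of it, and then push the clamp handle down past its dead point so that the pad holds the jar by its lid. Leave the empty jar standing on the bench, never under the clamp, keep both jars upright, and do not knock over or shift the beaker and the vials.

Things in the scene. Friction and masses are not known exactly. Their poses are not given: they have to be found in the camera images.
- mill: Bench ball mill, fixed: white housing 190 x 110 mm; on it an aluminium carrier plate, upper face 58 mm above the table. Origin: centre of the underside, z up; x runs from the jar seat (the end with display and knob) to the clamp handle. Along x on the plate: jar seat (free on its -x side), V stop of two jaws 22 mm high, 36 mm wide riser with the toggle clamp, which swings in the mill's x-z plane.
- jar_seat (a point): Point on the carrier plate's upper face where the centre of a jar's underside belongs: the jar then just touches both jaws of the V stop on its +x side. The clamp pad comes down on this axis. Axes as the mill's.
- handle_pivot (a point): Axis of the clamp handle (parallel to the mill's y axis), 147 mm above the table. The handle is straight from here to its end.
- handle_end (a point): Free end of the straight clamp handle, on its centre line, 107 mm from handle_pivot. A black moulded grip, 18 mm wide and 13 mm thick, covers the last 62 mm. Open, the handle rises steeply, leaning to mill +x; it is pushed along +x and down; locked, it points along +x, 6 degrees below level.
- clamp_handle (a joint): Turn of the handle in rad: 0 = open, the handle points 76 deg above level towards mill +x; at value q it points 76 deg - q. Grows as pushed down; the arm follows. Light, and stays where left, until the pad meets a jar's lid at about 0.95; then resists (some 5 to 10 N at the grip, most near 1.1). Dead point 1.33; beyond it the clamp snaps to its stop at 1.43 and locks; before it, springs back.
- clamp_pad: Domed black rubber pad, 19 mm across, under the clamp arm's end. Clamp open: the arm leans over the seat and the pad hangs about 60 mm above a seated jar's lid, so a gripper coming straight down would hit it; one leaning away from the clamp (fingers pointing down and along mill +x, 30 to 45 deg from vertical) has room. Locked on a jar it presses with about 40 N.
- jar_k: One of the two plain steel grinding jars: cylinder 46 mm across and 60 mm high with a ribbed screw lid (upper 17 mm). Origin: centre of the underside, z up. Loaded it weighs about 0.8 kg (0.72 to 0.88), empty about 0.35 kg (0.31 to 0.39); only the weight tells which this is.
- jar_m: The other steel grinding jar, same shape and size, same two possible weights; exactly one of the two is loaded.
- beaker: Glass beaker with a capped tube in it, 69 mm across, 82 mm high, a bystander. Origin: centre of the underside.
- vial: Stoppered glass vial, 33 mm across, 58 mm high, a bystander behind the jars. Origin: centre of the underside.
- vial_2: Second stoppered glass vial, 33 mm across, 58 mm high, a bystander beside the first. Origin: centre of the underside.
There are look-alikes about, which are no part of the job. Leave any orange look-alike of the jar_m alone.

How it is judged:
On the way, in this order (a step that is already met when the one before it is completed fails the run):
1. one jar stands on the mill's seat, let go of, while the clamp is still open, and the jar on the bench is the light one (((horizontal distance between jar_k and jar_seat below 0.008 m and z of jar_k in the frame of jar_seat between -0.003 and 0.003 m and angle between each of jar_k, jar_m's own z axis and vertical below 0.09 rad and value of joint clamp_handle below 0.6 rad and contact force between the fingers and jar_k below 0.1 N and height (world z) of jar_m between -0.004 and 0.004 m and linear speed of jar_m below 0.02 m/s and contact force between jar_m and anything else below 5 N) or (horizontal distance between jar_m and jar_seat below 0.008 m and z of jar_m in the frame of jar_seat between -0.003 and 0.003 m and angle between each of jar_m, jar_k's own z axis and vertical below 0.09 rad and value of joint clamp_handle below 0.6 rad and contact force between the fingers and jar_m below 0.1 N and height (world z) of jar_k between -0.004 and 0.004 m and linear speed of jar_k below 0.02 m/s and contact force between jar_k and anything else below 5 N))), for 0.2 s.
2. the handle is past the dead point and the pad presses on the jar (((value of joint clamp_handle above 1.39 rad and contact force between clamp_pad and jar_k above 25 N) or (value of joint clamp_handle above 1.39 rad and contact force between clamp_pad and jar_m above 25 N))), for 0.2 s.
At the end, for the whole second after the job is handed in: Handle locked past the dead point (joint above 1.39), pad pressing with over 25 N on the loaded jar, which stands upright on the plate within 8 mm of jar_seat; the empty jar stands upright and still on the bench (bearing on it with under 5 N, which only the empty one does) (((value of joint clamp_handle above 1.39 rad and contact force between clamp_pad and jar_k above 25 N and horizontal distance between jar_k and jar_seat below 0.008 m and z of jar_k in the frame of jar_seat between -0.003 and 0.003 m and angle between each of jar_k, jar_m's own z axis and vertical below 0.09 rad and height (world z) of jar_m between -0.004 and 0.004 m and linear speed of jar_m below 0.02 m/s and contact force between jar_m and anything else below 5 N) or (value of joint clamp_handle above 1.39 rad and contact force between clamp_pad and jar_m above 25 N and horizontal distance between jar_m and jar_seat below 0.008 m and z of jar_m in the frame of jar_seat between -0.003 and 0.003 m and angle between each of jar_m, jar_k's own z axis and vertical below 0.09 rad and height (world z) of jar_k between -0.004 and 0.004 m and linear speed of jar_k below 0.02 m/s and contact force between jar_k and anything else below 5 N))); the robot touches nothing.
It fails at once if the clamp pad presses on the empty jar, the loaded one standing on the bench ((contact force between clamp_pad and jar_k above 3 N and contact force between jar_m and anything else above 6 N) or (contact force between clamp_pad and jar_m above 3 N and contact force between jar_k and anything else above 6 N)).
It fails at once if a jar is tipped by more than 35 degrees (angle between any of jar_k, jar_m's own z axis and vertical above 0.6 rad).
It fails at once if the beaker or a vial is shifted by more than 30 mm or tipped by more than 30 degrees (distance of any of beaker, vial, vial_2 from where it was at the start of the episode above 0.03 m or angle between any of beaker, vial, vial_2's own z axis and vertical above 0.52 rad).
It also fails if it takes over 67 s, if anything falls off the work surface, if the arm or the gripper's body presses on something with over 40 N, if the wrist force passes 120 N, or if a joint passes its speed limit or range.

## Working session

There is one attempt and no reset: what is moved stays moved. The work goes in short steps, each a Python script; the robot and the scene stay as the last script left them, time stands still between calls to the robot, and variables do not carry over. Pictures are saved under pics/ and viewed, at most 15 in all, crops included, and the job is handed in when it is done.

```bash
mkdir -p pics; python3 - <<'E'
from rig import ctrl
import cv2,numpy as np
for n in("scene","top"):
    p,d=ctrl.camera(n); cv2.imwrite(f"pics/{n}0.png",p[:,:,::-1]); np.savez(f"{n}0.npz",p=p,d=d)
    print(n,ctrl.camera_params(n),(d>0).mean())
print(ctrl.camera_params("wrist"),ctrl.tip_reach,ctrl.sense())
E
```

```text
scene {'mtx': array([[427.28123192,   0.        , 273.77653554],
       [  0.        , 427.28123192, 203.07048235],
       [  0.        ,   0.        ,   1.        ]]), 'dist': array([-0.02992338,  0.        ,  0.        ,  0.        ,  0.        ]), 'rvec': array([ 1.2433394 , -2.20759823,  1.02844374]), 'tvec': array([0.26379403, 0.40063552, 0.9662414 ])} 0.9957312925170068
top {'mtx': array([[459.72960819,   0.        , 272.7366759 ],
       [  0.        , 459.72960819, 209.98512045],
       [  0.        ,   0.        ,   1.        ]]), 'dist': array([-0.00875893,  0.        ,  0.        ,  0.        ,  0.        ]), 'rvec': array([ 2.18592076, -2.14130531,  0.13488031]), 'tvec': array([0.01813813, 0.48187489, 1.33274622])} 0.9957950680272109
{'mtx': array([[303.67457782,   0.        , 276.23317857],
       [  0.        , 303.67457782, 212.19465379],
       [  0.        ,   0.        ,   1.        ]]), 'dist': array([-0.05626829,  0.        ,  0.        ,  0.        ,  0.        ]), 'hand_eye': array([[-4.21296001e-04, -9.50984917e-01, -3.09236980e-01,
         8.09010686e-02],
  
[... 238 characters left out ...]
00000000e+00]])} 0.008 {'clock': 0.1, 'q': array([-1.47730849e+00,  3.81149432e-01,  1.29814748e+00, -2.47265047e-05,
        1.46359803e+00, -2.15328736e-01]), 'joint_velocities': array([-0.00034805, -0.00096467, -0.0022049 ,  0.00105731, -0.00047194,
        0.00120084]), 'tau': array([ 2.64003866e-03, -4.49223411e+01, -2.31655991e+01, -1.91856102e-04,
        3.68861016e-03,  3.27544558e-05]), 'tcp_pos': array([ 0.16711562, -0.5237397 ,  0.23877498]), 'tool_rot': array([-3.10292967e+00, -4.82966641e-01, -8.59650167e-05]), 'ft_force': array([ 0.07985389, -0.31873152, -0.23566056]), 'ft_torque': array([0.01665793, 0.02052711, 0.01486926]), 'gripper_force': 0.0, 'width': 0.08571567171125333}
```

View pics/scene0.png

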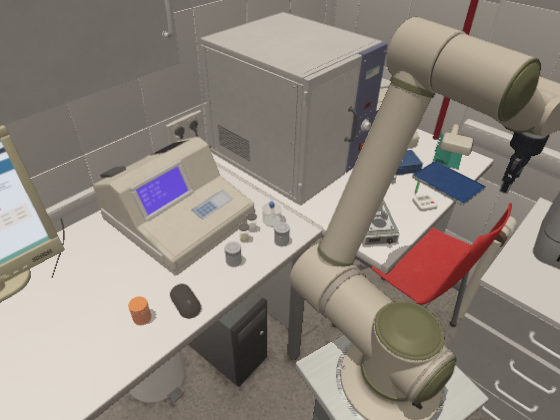

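View pics/top0.png

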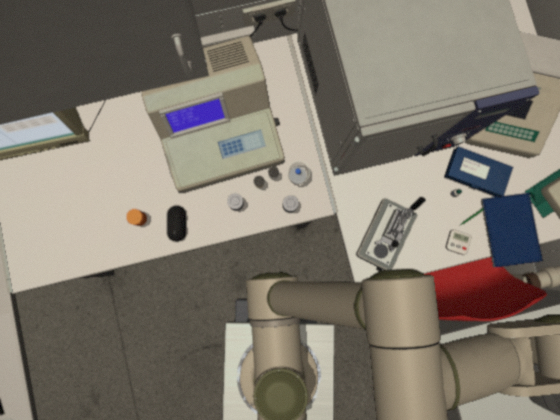

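The pictures show grey jars at top (236,202) and (291,204), vials at (260,182) and (273,173), and the beaker at (300,174). The mill is around (388,235) with its handle at (418,203). The orange look-alike is at (136,217).

```bash
cat > h.py <<'E'
import cv2,numpy as np
from rig import ctrl
from scipy.spatial.transform import Rotation as R
def extr(n):
    c=ctrl.camera_params(n)
    if 'rvec' in c: Rm=cv2.Rodrigues(c['rvec'])[0]; return c,Rm.T,-Rm.T@c['tvec']
    s=ctrl.sense(); Rt=R.from_rotvec(s['tool_rot']).as_matrix(); H=c['hand_eye']
    return c,Rt@H[:3,:3],Rt@H[:3,3]+s['tcp_pos']
def rays(c,uv):
    u=cv2.undistortPoints(np.array(uv,float).reshape(-1,1,2),c['mtx'],c['dist'])[:,0]
    return np.c_[u,np.ones(len(u))]
def plane(e,uv,z):
    c,Rw,o=e; r=rays(c,uv)@Rw.T; return o+r*((z-o[2])/r[:,2])[:,None]
def cloud(e,d):
    c,Rw,o=e; v,u=np.mgrid[:420,:560]
    r=rays(c,np.c_[u.ravel(),v.ravel()]); return ((r*d.reshape(-1,1))@Rw.T+o).reshape(420,560,3)
E
python3 - <<'E'
from h import *
ims=[]
for n,(u,v) in(("top",(388,232)),("scene",(375,225))):
    f=np.load(n+"0.npz"); e=extr(n); C=cloud(e,f['d'])
    ims.append(cv2.resize(f['p'][v-45:v+45,u-40:u+40,::-1],(400,450),interpolation=cv2.INTER_CUBIC))
    if n=="top":
        for u,v in((236,202),(291,204),(300,174),(260,182),(273,173),(388,232),(418,203),(136,217),(375,250)): print(u,v,C[v,u].round(3))
        # clusters above bench
        m=((C[...,2]>.03)&(C[...,2]<.2)&(C[...,0]>.3)&(C[...,0]<.65)&(abs(C[...,1])<.45)).astype(np.uint8)
        k,l,st,_=cv2.connectedComponentsWithStats(m)
        for i in range(1,k):
            if st[i,4]>30:
                q=C[l==i]; print(st[i],q.min(0).round(3),q.max(0).round(3),np.median(q,0).round(3))
        # mill rect
        z=C[...,2]; 
        print((z[185:280:3,355:430:3]*1000).astype(int))
cv2.imwrite("pics/mill.png",np.hstack(ims))
E
```

```text
236 202 [0.499 0.135 0.06 ]
291 204 [ 0.496 -0.024  0.064]
300 174 [ 0.589 -0.051  0.04 ]
260 182 [0.559 0.067 0.06 ]
273 173 [0.587 0.03  0.055]
388 232 [ 0.417 -0.294  0.105]
418 203 [ 0.483 -0.338  0.23 ]
136 217 [0.449 0.421 0.062]
375 250 [ 0.368 -0.268  0.057]
[ 329  141   98   34 1087] [ 0.587 -0.385  0.03 ] [ 0.65  -0.134  0.2  ] [ 0.619 -0.233  0.126]
[ 162  146  123   47 3621] [ 0.528 -0.003  0.03 ] [0.65  0.352 0.108] [0.608 0.208 0.083]
[287 160  23  23 184] [ 0.561 -0.076  0.03 ] [ 0.629 -0.011  0.066] [ 0.606 -0.047  0.056]
[295 168   7   7  38] [ 0.583 -0.054  0.038] [ 0.599 -0.033  0.087] [ 0.591 -0.042  0.08 ]
[253 175  11  12 103] [0.55  0.058 0.031] [0.58  0.088 0.065] [0.565 0.073 0.058]
[227 193  16  17 216] [0.481 0.118 0.03 ] [0.525 0.161 0.069] [0.502 0.138 0.06 ]
[282 195  16  17 208] [ 0.478 -0.042  0.03 ] [0.523 0.002 0.068] [ 0.5   -0.021  0.061]
[ 356  198   61   72 2519] [ 0.314 -0.393  0.03 ] [ 0.523 -0.218  0.2  ] [ 0.413 -0.297  0.057]
[167 207  17  31 352] [0.395 0.29  0.03 ] [0.484 0.339 0.045] [0.439 0.316 0.035]
[126 208  19  17 241] [0.429 0.406 
[... 3507 characters left out ...]
 -1    4   -1   -2   -1    0    0    2   -1   -2]
 [  -3    0    1    0    5    0    0   -2   41   50   48   47   49    1
     1    2    3    0    0   -1    0   -2    0 1379    3]
 [  -2   -2    0    2   -3    0   -1   20   38    1   36  623  635  646
   653  653  654  654  653  651  647   -1    6    0   -4]
 [  -1   -4    3    0    6    0   -3  633  643  649  653  655  658  660
   661  663  664  664  667  662  661  656  653    0 -300]
 [   7   -2    3    0    3    2  637  645  651  655  662  662  666  669
   670  673  674  670  671  671  667  673  671  665  663]
 [   1    5    0  604  635  645  654  658  664  665  668  675  673  680
   681  683  683  684  683  685  680  683  682  678  675]]
```

View pics/mill.png

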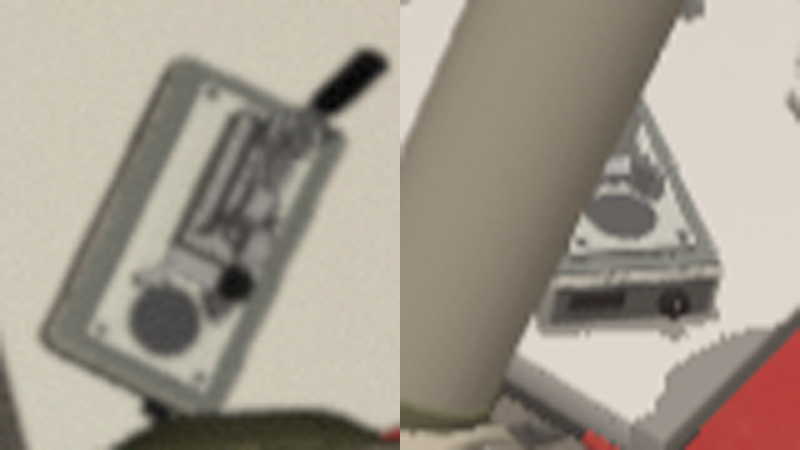

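```bash
cat >> h.py <<'E'
def toolR(az,t,f=1):
    z=np.array([np.cos(az)*np.sin(t),np.sin(az)*np.sin(t),-np.cos(t)])
    x=f*np.array([np.cos(az)*np.cos(t),np.sin(az)*np.cos(t),np.sin(t)])
    return R.from_matrix(np.c_[x,np.cross(z,x),z])
def look(n,name,save=True):
    e=extr(n); p,d=ctrl.camera(n); cv2.imwrite(f"pics/{name}.png",p[:,:,::-1])
    np.savez(name+".npz",p=p,d=d,Rw=e[1],o=e[2]); return e,p,d
E
python3 - <<'E'
from h import *
f=np.load("top0.npz"); C=cloud(extr("top"),f['d'])
m=(C[...,2]>.038)&(C[...,2]<.07)&(C[...,0]>.3)&(C[...,0]<.53)&(C[...,1]<-.2)&(C[...,1]>-.42)
print(cv2.minAreaRect(C[m][:,:2].astype(np.float32)*1000))
g=cv2.cvtColor(f['p'],cv2.COLOR_RGB2GRAY); e=extr("top")
print("seat",plane(e,[(381,251)],.058))
az=np.radians(-27)
for nm,p in(("seat",(.36,-.28,.1)),("seatup",(.36,-.28,.25)),("jarM",(.5,-.02,.04)),("jarK",(.5,.138,.04)),("push0",(.45,-.33,.23)),("push1",(.53,-.36,.145))):
  for fl in(1,-1):
    for t in(30,40,45):
      q=ctrl.inverse_kinematics(np.array(p),toolR(az,np.radians(t),fl).as_rotvec()); print(nm,fl,t,None if q is None else np.round(q,2))
s=ctrl.sense(); ctrl.move_linear(s['tcp_pos']+[0,0,.12])
ctrl.move_pose(np.array([.40,-.29,.37]),toolR(az,0,1).as_rotvec())
look("wrist","w1"); print(ctrl.sense()['clock'],ctrl.sense()['q'])
E
```

```text
((414.4023132324219, -305.1835632324219), (111.29367065429688, 199.41448974609375), 64.66836547851562)
seat [[ 0.36583592 -0.28506444  0.058     ]]
seat 1 30 [-1.09  0.29  2.11  0.8   0.42  0.26]
seat 1 40 [-1.16  0.32  2.24  1.54  0.42 -0.53]
seat 1 45 [-1.2   0.35  2.3   1.84  0.51 -0.87]
seat -1 30 [-1.09  0.29  2.11  0.8   0.42 -2.88]
seat -1 40 [-1.16  0.32  2.24  1.54  0.42  2.61]
seat -1 45 [-1.2   0.35  2.3   1.84  0.51  2.27]
seatup 1 30 [-1.09  0.01  1.85  0.39  0.87  0.76]
seatup 1 40 [-1.16 -0.02  1.97  0.66  0.73  0.48]
seatup 1 45 [-1.2  -0.03  2.03  0.84  0.69  0.29]
seatup -1 30 [-1.09  0.01  1.85  0.39  0.87 -2.38]
seatup -1 40 [-1.16 -0.02  1.97  0.66  0.73 -2.66]
seatup -1 45 [-1.2  -0.03  2.03  0.84  0.69 -2.85]
jarM 1 30 None
jarM 1 40 [-0.18  0.54  2.14  3.86  0.28 -2.05]
jarM 1 45 [-0.17  0.58  2.18  3.66  0.43 -1.84]
jarM -1 30 None
jarM -1 40 [-0.18  0.54  2.14  3.86  0.28  1.09]
jarM -1 45 [-0.17  0.58  2.18  3.66  0.43  1.31]
jarK 1 30 None
jarK 1 40 None
jarK 1 45 [ 0.27  0.6   2.02  4.5   0.51 -2.32]
jarK -1 30 [ 0.19  0.54  1.91 -0.89  0.41 -0.13]
jarK -1 40 None
jarK -1 45 [0.27 0.6  2.02 4.5  0.51 0.82]
push0 1 30 [-0.95  0.22  1.67  0.33  0.81  0.92]
push0 1 40 [-0.99  0.19  1.79  0.59  0.61  0.65]
push0 1 45 [-1.02  0.19  1.85  0.8   0.54  0.44]
push0 -1 30 [-0.95  0.22  1.67  0.33  0.81 -2.23]
push0 -1 40 [-0.99  0.19  1.79  0.59  0.61 -2.49]
push0 -1 45 [-1.02  0.19  1.85  0.8   0.54 -2.7 ]
push1 1 30 [-0.86  0.46  1.58  0.32  0.63  0.97]
push1 1 40 [-0.88  0.44  1.71  0.68  0.42  0.61]
push1 1 45 [-0.9   0.45  1.77  1.02  0.35  0.27]
push1 -1 30 [-0.86  0.46  1.58  0.32  0.63 -2.17]
push1 -1 40 [-0.88  0.44  1.71  0.68  0.42 -2.54]
push1 -1 45 [-0.9   0.45  1.77  1.02  0.35 -2.88]
2.3583 [-8.68859755e-01  2.18294265e-01  1.16368076e+00 -1.57017308e-04
  1.76025179e+00  1.17370940e+00]
```

View pics/w1.png

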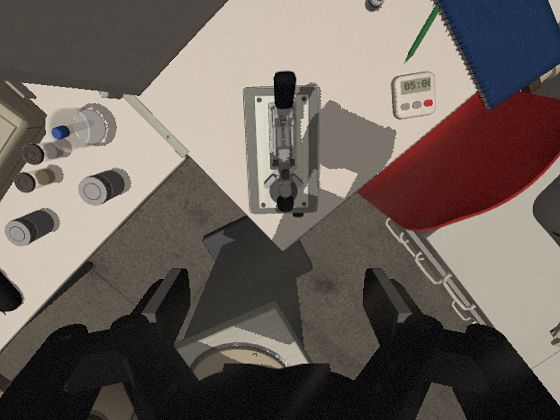

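The wrist picture shows the mill near (283,150), with its seat end towards (285,195) and the handle grip at (284,90). The jars are at (103,187) and (33,227). I'll fit them numerically now.

```bash
python3 - <<'E'
from h import *
eT=extr("top"); f=np.load("top0.npz"); g=cv2.cvtColor(f['p'],cv2.COLOR_RGB2GRAY)
w=np.load("w1.npz"); eW=(ctrl.camera_params("wrist"),w['Rw'],w['o'])
for nm,e,F in(("top",eT,f),("wrist",eW,w)):
    C=cloud(e,F['d']); hsv=cv2.cvtColor(F['p'],cv2.COLOR_RGB2HSV)
    inb=(C[...,0]>.3)&(C[...,0]<.53)&(C[...,1]<-.2)&(C[...,1]>-.42)&(C[...,2]>.03)
    m=(inb&(C[...,2]<.25)).astype(np.uint8)
    k,l,st,_=cv2.connectedComponentsWithStats(m); m=(l==1+st[1:,4].argmax())
    mm=m&(C[...,2]<.07)
    P=plane(e,np.argwhere(mm)[:,::-1],.049)
    print(nm,"housing",cv2.minAreaRect((P[:,:2]*1000).astype(np.float32)))
    # edge lines: robust long-side fit
    pl=m&(C[...,2]>.05)&(C[...,2]<.066)&(hsv[...,2]>(190 if nm=="top" else 150))
    Q=plane(e,np.argwhere(pl)[:,::-1],.058); print(" plate",len(Q),cv2.minAreaRect((Q[:,:2]*1000).astype(np.float32)))
    gr=inb&(C[...,2]>.17)&(hsv[...,2]<60); q=C[gr]; 
    if len(q): o=q[q[:,2].argsort()]; print(" grip low/high",len(q),o[:20].mean(0).round(3),o[-20:].mean(0).round(3))
    # jars lids: cloud points z>.054
    for c in((.5,-.022),(.5,.137)):
        j=(np.hypot(C[...,0]-c[0],C[...,1]-c[1])<.035)&(C[...,2]>.052)&(C[...,2]<.075)
        P=plane(e,np.argwhere(j)[:,::-1],.06); (a,b),r=cv2.minEnclosingCircle((P[:,:2]*1000).astype(np.float32)); print(" jar",a,b,r,P.mean(0).round(4))
gg=g[235:268,362:402]; print(gg)
big=cv2.resize(w['p'][75:225,235:335,::-1],(400,600),interpolation=cv2.INTER_CUBIC); cv2.imwrite("pics/w1c.png",big)
E
```

```text
top housing ((412.6268310546875, -301.62420654296875), (111.44097137451172, 200.28407287597656), 64.59793853759766)
 plate 222 ((415.9604797363281, -306.70556640625), (67.87173461914062, 153.1811065673828), 64.5704574584961)
 grip low/high 108 [ 0.386 -0.291  0.187] [ 0.472 -0.327  0.29 ]
 jar 501.07977294921875 -21.307863235473633 23.186025619506836 [ 0.5007 -0.0211  0.06  ]
 jar 503.2126159667969 139.40939331054688 23.058971405029297 [0.5036 0.1396 0.06  ]
wrist housing ((414.5224304199219, -306.2859191894531), (108.919677734375, 195.85330200195312), 64.6361083984375)
 plate 1652 ((413.6315612792969, -303.82073974609375), (83.0095443725586, 174.69223022460938), 60.711456298828125)
 grip low/high 42431 [ 0.406 -0.3    0.178] [ 0.472 -0.326  0.505]
 jar 500.876953125 -25.268095016479492 25.953903198242188 [ 0.5018 -0.0249  0.06  ]
 jar 505.00152587890625 134.74583435058594 27.670724868774414 [0.5046 0.1348 0.06  ]
[[196 178 133 ... 138 140 128]
 [190 157 114 ... 143 143 131]
 [176 133 101 ... 140 143 130]
 ...
 [202 199 201 ... 199 198 199]
 [198 201 200 ... 198 199 197]
 [203 203 201 ... 190 191 189]]
```

View pics/w1c.png

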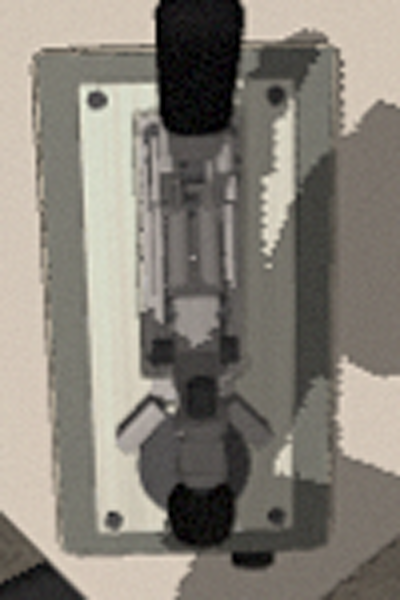

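The crop shows the seat disc centred near (194,460), V jaws at (140,425) and (250,418), plate screws at (97,100), (276,96), (113,520) and (277,516), and the pad at (202,510).

```bash
python3 - <<'E'
from h import *
w=np.load("w1.npz"); e=(ctrl.camera_params("wrist"),w['Rw'],w['o'])
px=lambda L:[(235+u/4-.375,75+v/4-.375) for u,v in L]
S=plane(e,px([(97,100),(276,96),(113,520),(277,516)]),.058)[:,:2]; print("screws",S.round(4),"ctr",S.mean(0))
a=S[0]+S[1]-S[2]-S[3]; print("yaw",np.degrees(np.arctan2(a[1],a[0])))
D=plane(e,px([(194,460),(138,458),(250,460)]),.058); print("disc wrist",D.round(4), np.linalg.norm(D[1]-D[2]))
print("jaws",plane(e,px([(140,425),(250,418)]),.080).round(4))
eT=extr("top"); f=np.load("top0.npz"); g=cv2.cvtColor(f['p'],cv2.COLOR_RGB2GRAY)
big=cv2.resize(g[237:266,366:398],None,fx=8,fy=8,interpolation=cv2.INTER_CUBIC)
m=((big<150)).astype(np.uint8); k,l,st,ce=cv2.connectedComponentsWithStats(m); i=l[14*8,15*8]; print(st[i],ce[i])
c,_=cv2.findContours((l==i).astype(np.uint8),0,1); el=cv2.minEnclosingCircle(c[0]); print(el)
T=plane(eT,[(348+165/5-.4,187+320/5-.4),(348+130/5-.4,187+320/5-.4),(348+201/5-.4,187+320/5-.4),(366+el[0][0]/8-.4,237+el[0][1]/8-.4)],.058); print("disc top",T.round(4))
for nm,p in(("M",(.501,-.022,.04)),("K",(.504,.138,.04))):
  for d in(-60,-45,-25,0,20,45,70):
    for t in(35,45):
      q=ctrl.inverse_kinematics(np.array(p),toolR(np.radians(d),np.radians(t),1).as_rotvec()); print(nm,d,t,None if q is None else np.round(q,2))
E
```

```text
screws [[ 0.4997 -0.3124]
 [ 0.4726 -0.3685]
 [ 0.3621 -0.2463]
 [ 0.3349 -0.3031]] ctr [ 0.41733509 -0.3075512 ]
yaw -25.52319602363542
disc wrist [[ 0.3691 -0.2846  0.058 ]
 [ 0.3794 -0.2661  0.058 ]
 [ 0.3595 -0.3035  0.058 ]] 0.042378671746948884
jaws [[ 0.3944 -0.2752  0.08  ]
 [ 0.3789 -0.3113  0.08  ]]
[    0     0   256   232 35951] [144.64042725 121.15131707]
((127.62547302246094, 99.66078186035156), 161.72994995117188)
disc top [[ 0.367  -0.2839  0.058 ]
 [ 0.3666 -0.2638  0.058 ]
 [ 0.3674 -0.3047  0.058 ]
 [ 0.3714 -0.2867  0.058 ]]
M -60 35 [-0.04  0.57  1.9  -1.06  0.59 -2.81]
M -60 45 [ 0.03  0.62  1.95 -1.41  0.68 -2.43]
M -45 35 [-0.1   0.54  2.   -1.3   0.39 -2.84]
M -45 45 [-0.04  0.59  2.07  4.44  0.52 -2.25]
M -25 35 None
M -25 45 [-0.19  0.58  2.19  3.56  0.43 -1.78]
M 0 35 [-0.4   0.5   2.13  1.85  0.23 -0.62]
M 0 45 [-0.44  0.57  2.25  2.48  0.51 -1.29]
M 20 35 [-0.51  0.51  2.09  1.35  0.46 -0.51]
M 20 45 [-0.59  0.58  2.19  1.8   0.62 -1.04]
M 45 35 [-0.58  0.55  1.97  0.97  0.75 -0.57]
M 45 45 [-0.67  0.6   2.03  1.2   0.85 -0.87]
M 70 35 [-0.58  0.6   1.8   0.71  1.03 -0.7 ]
M 70 45 [-0.65  0.66  1.82  0.84  1.13 -0.86]
K -60 35 [ 0.31  0.63  1.73 -0.85  0.85 -2.76]
K -60 45 [ 0.38  0.68  1.74 -1.06  0.93 -2.53]
K -45 35 [ 0.28  0.59  1.83 -0.99  0.65 -2.85]
K -45 45 [ 0.35  0.64  1.87 -1.3   0.73 -2.51]
K -25 35 None
K -25 45 [ 0.26  0.6   2.03  4.44  0.49 -2.3 ]
K 0 35 None
K 0 45 [ 0.06  0.58  2.16  3.26  0.39 -1.63]
K 20 35 [-0.08  0.52  2.07  1.63  0.24 -0.42]
K 20 45 [-0.12  0.58  2.19  2.36  0.47 -1.2 ]
K 45 35 [-0.2   0.54  2.01  1.17  0.55 -0.44]
K 45 45 [-0.28  0.59  2.1   1.56  0.67 -0.9 ]
K 70 35 [-0.25  0.58  1.87  0.87  0.84 -0.55]
K 70 45 [-0.33  0.63  1.91  1.07  0.94 -0.8 ]
```

```bash
cat >> h.py <<'E'
T45=np.radians(45); GB=.011
YAW=np.radians(-25.5); U=np.array([np.cos(YAW),np.sin(YAW),0]); SEAT=np.array([.368,-.2842,.058])
JM=np.array([.501,-.0218,0]); JK=np.array([.5035,.139,0])
def tcp(G,rot): return np.array(G)+GB*rot.as_matrix()[:,2]
def fz(n=6):
    L=[]
    for _ in range(n): ctrl.wait(.05); L.append(ctrl.sense()['ft_force'])
    return np.mean(L,0)
def pick(J,az):
    r=toolR(az,T45); z=r.as_matrix()[:,2]; G=J+[0,0,.040]
    ctrl.gripper_to(.066,60); 
    ctrl.move_pose(tcp(G-.11*z,r),r.as_rotvec()); ctrl.move_linear(tcp(G,r),feed=.12)
    f0=fz(); ctrl.gripper_to(.03,60); ctrl.wait(.2)
    s=ctrl.sense(); print("grip",s['width'],s['gripper_force'],s['tcp_pos']-tcp(G,r))
    ctrl.move_linear(tcp(G+[0,0,.03],r),feed=.06); ctrl.wait(.3); f1=fz(); print("df",f1-f0,f0,"clock",ctrl.sense()['clock'])
    return f1-f0
E
python3 - <<'E'
from h import *
r=toolR(np.radians(45),T45)
ctrl.move_pose(np.array([.38,-.12,.28]),r.as_rotvec())
pick(JM,np.radians(45)); look("wrist","w2")
E
```

```text
grip 0.044975913140668324 60.1237678527832 [ 0.00013682 -0.00029402  0.00037463]
df [ 0.27931427 -0.71152034 -3.67776614] [-0.28130501  0.45504511 -0.09117153] clock 8.05
```

View pics/w2.png

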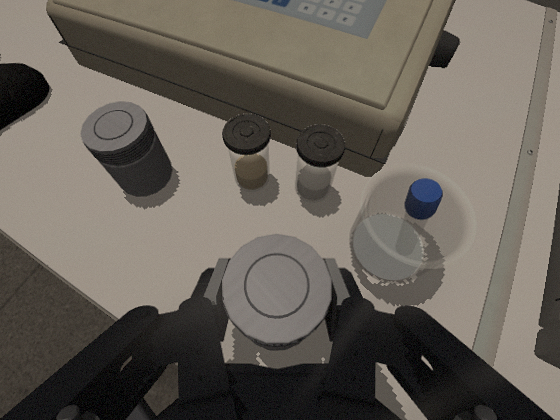

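The wrist view shows the jar at (277,285) held upright between the pads. The scale change of 3.7 N means it is the empty one, so I'll put it back and take jar_k.

```bash
python3 - <<'E'
from h import *
r=toolR(np.radians(45),T45); z=r.as_matrix()[:,2]; G=JM+[0,0,.040]
ctrl.move_linear(tcp(G+[0,0,.0003],r),feed=.05); ctrl.wait(.1); ctrl.gripper_to(.066); 
ctrl.move_linear(tcp(G-.11*z,r),feed=.15)
ctrl.move_linear(tcp(G-.11*z+[-.02,.06,.06],r),feed=.2)
pick(JK,np.radians(45)); look("wrist","w3")
E
```

```text
grip 0.04470844129980991 59.899743497371674 [ 7.61423650e-05 -2.65160214e-04  3.01576401e-04]
df [-0.17578188  0.07602993 -7.33156336] [ 0.11002844 -0.29428321 -0.12081932] clock 14.65
```

View pics/w3.png

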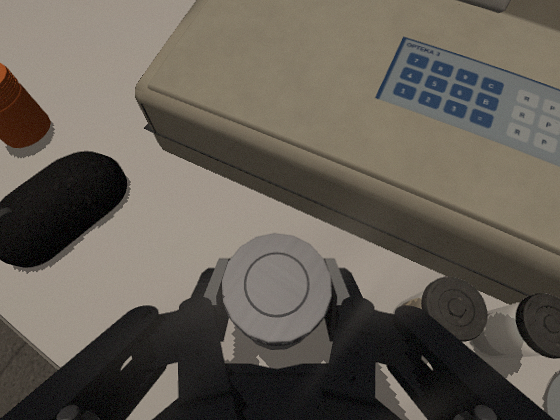

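Loaded jar (7.3 N). Now I'll check its offset in the hand and carry it to the mill.

```bash
python3 - <<'E'
from h import *
w=np.load("w3.npz"); e=(ctrl.camera_params("wrist"),w['Rw'],w['o'])
P=plane(e,[(276.5,285)],.09)[0]; s=ctrl.sense()
Rt=R.from_rotvec(s['tool_rot']).as_matrix(); G=s['tcp_pos']-GB*Rt[:,2]
az=np.radians(45); d=P-G; off=np.array([d[0]*np.cos(az)+d[1]*np.sin(az),-d[0]*np.sin(az)+d[1]*np.cos(az)])
print("lid",P,"off fwd/lat",off)
r=toolR(YAW,T45); rv=r.as_rotvec()
def at(dx,h): return tcp(SEAT+U*dx+[0,0,.040+h],r)
for dx,h in((-.09,.08),(-.09,.008),(-.04,.008),(0,.008),(0,0)): 
    q=ctrl.inverse_kinematics(at(dx,h),rv); print(dx,h,None if q is None else q.round(2))
r45=toolR(az,T45)
ctrl.move_linear(tcp([.46,.10,.16],r45),feed=.2)
ctrl.move_pose(at(-.09,.06),rv)
s=ctrl.sense(); print(s['clock'],s['width'],s['ft_force'])
look("wrist","w4")
E
```

```text
lid [0.50390239 0.13870671 0.09      ] off fwd/lat [ 8.99916105e-05 -4.81368349e-04]
-0.09 0.08 [-1.48  0.02  2.34  1.19  0.71 -0.38]
-0.09 0.008 None
-0.04 0.008 [-1.28  0.34  2.36  1.8   0.57 -0.94]
0 0.008 [-1.17  0.37  2.25  1.8   0.51 -0.82]
0 0 [-1.17  0.4   2.26  1.86  0.51 -0.89]
16.825 0.04469253475459841 [-0.30637448 -0.24997256 -7.31890838]
```

View pics/w4.png

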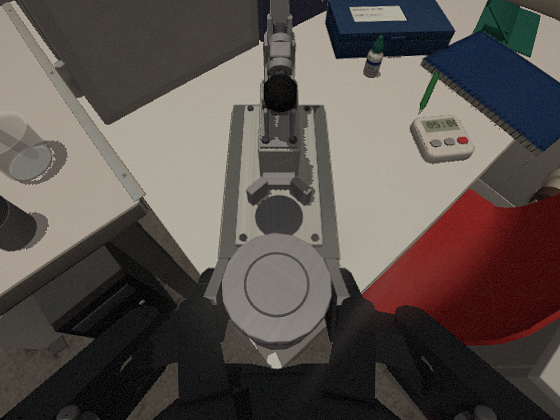

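The view shows the seat disc at (279,216), jaws at (257,188) and (302,187), the pad at (281,93), and the held lid at (277,285). The jar is well aligned, so I'll check the disc position and place it.

```bash
python3 - <<'E'
from h import *
w=np.load("w4.npz"); e=(ctrl.camera_params("wrist"),w['Rw'],w['o'])
g=cv2.cvtColor(w['p'],cv2.COLOR_RGB2GRAY)
m=(g<90).astype(np.uint8); m[:192]=0; m[234:]=0; m[:,:248]=0; m[:,308:]=0
k,l,st,_=cv2.connectedComponentsWithStats(m); i=l[215,279]
q=np.argwhere(l==i)[:,::-1]; P=plane(e,q,.058)[:,:2]; print(st[i])
c,rad=cv2.minEnclosingCircle((P*1000).astype(np.float32)); print(c,rad)
d=np.array(c)/1000-SEAT[:2]; print("disc-SEAT in mill",d@U[:2],d@[-U[1],U[0]])
r=toolR(YAW,T45); rv=r.as_rotvec()
def at(dx,h,dy=0): return tcp(SEAT+U*dx+[-U[1]*dy,U[0]*dy,.040+h],r)
print(ctrl.sense()['ft_force'])
ctrl.move_linear(at(-.045,.010),feed=.12); print(ctrl.sense()['ft_force'])
ctrl.move_linear(at(-.018,.008),feed=.05); s=ctrl.sense(); print(s['clock'],s['ft_force'],s['ft_torque'])
look("wrist","w5")
E
```

```text
[ 248  192   55   42 1714]
(376.5283203125, -281.6551208496094) 29.371950149536133
disc-SEAT in mill 0.0066019377000052695 0.00596850700325821
[ 0.83182387 -0.18108792 -7.87291018]
[ 1.00543293  0.89008908 -7.11428373]
18.275 [ 0.50330811  0.364092   -7.23445335] [0.44220589 1.00994068 0.00829079]
```

```bash
python3 - <<'E'
from h import *
w=np.load("w4.npz"); e=(ctrl.camera_params("wrist"),w['Rw'],w['o'])
g=cv2.cvtColor(w['p'],cv2.COLOR_RGB2GRAY)
print(g[216,245:315]); print(g[190:242,279])
def mf(P): d=P[:,:2]-SEAT[:2]; return np.c_[d@U[:2],d@[-U[1],U[0]]].round(4)
print(mf(plane(e,[(279.2,216),(255.5,216),(303,216),(279,197),(279,235)],.058)))
print("jaws",mf(plane(e,[(257,188),(302,187)],.08)), "pad",mf(plane(e,[(281,93)],.185)))
C=cloud(e,w['d']); 
print("lid", mf(plane(e,[(276.5,285)],.058+.06+.06)))
E
```

```text
[154 150 152 153 155 147 143 144 150 140  68  53  56  53  53  56  55  56
  58  59  55  58  61  63  54  52  56  63  55  63  63  62  55  59  54  58
  56  59  59  54  61  54  55  59  58  57  59  56  59  52  60  58  55  59
  60  57  52  83 135 150 153 146 148 146 148 148 147 149 149 150]
[144 152 149 152 141  88  48  57  55  56  54  55  56  56  57  55  56  56
  56  58  59  58  55  52  53  59  54  57  57  59  54  56  55  60  57  54
  55  56  56  57  59  59  59  90 125 123 125 128 122 127 127 127]
[[ 0.0003 -0.0005]
 [ 0.0003  0.0208]
 [ 0.0003 -0.0218]
 [ 0.0199 -0.0003]
 [-0.0182 -0.0002]]
jaws [[ 0.0162  0.0187]
 [ 0.0172 -0.0199]] pad [[ 0.0129 -0.0006]]
lid [[-0.0904  0.0018]]
```

```bash
python3 - <<'E'
from h import *
r=toolR(YAW,T45)
def at(dx,h,dy=-.001): return tcp(SEAT+U*dx+[-U[1]*dy,U[0]*dy,.040+h],r)
def show(t): s=ctrl.sense(); f=s['ft_force']; print(t,round(s['clock'],2),"mx",round(f@U,2),"my",round(f[1]*U[0]-f[0]*U[1],2),"z",round(f[2],2)); return f
for dx,h in((-.008,.006),(-.0015,.005),(-.0015,.002),(-.0015,.0008),(-.0015,0)):
    ctrl.move_linear(at(dx,h),feed=.04); ctrl.wait(.1); f=show((dx,h))
    if f[2]>-4 or abs(f@U)>12: break
look("wrist","w6")
E
```

```text
(-0.008, 0.006) 18.83 mx -0.99 my -0.64 z -6.64
(-0.0015, 0.005) 19.25 mx 0.4 my -0.02 z -7.17
(-0.0015, 0.002) 19.6 mx -0.06 my -0.08 z -7.63
(-0.0015, 0.0008) 19.95 mx 0.57 my 0.25 z -7.91
(-0.0015, 0) 20.3 mx -3.46 my -0.32 z 2.41
```

View pics/w6.png

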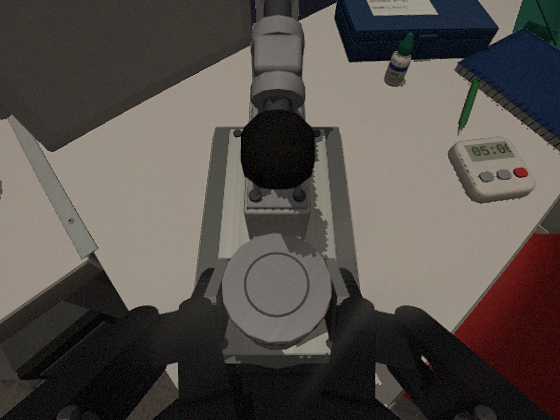

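The jar stands on the plate; its lid is at (277,285) and the pad above and behind it at (278,150). I'll release it, back out and check.

```bash
python3 - <<'E'
from h import *
r=toolR(YAW,T45); z=r.as_matrix()[:,2]
ctrl.gripper_to(.066); ctrl.wait(.1); s=ctrl.sense(); print(s['ft_force'],s['width'])
p=s['tcp_pos']; ctrl.move_linear(p-.09*z,feed=.12); s=ctrl.sense(); print(s['clock'],s['ft_force'])
ctrl.wait(.2); e,p,d=look("wrist","w7")
C=cloud(e,d); D=C-SEAT; mx=D@U; my=D@np.array([-U[1],U[0],0]); z=C[...,2]
j=(abs(mx)<.035)&(abs(my)<.035)&(z>.112)&(z<.125)
P=plane(e,np.argwhere(j)[:,::-1],.118)-SEAT; a=np.c_[P@U,P@np.array([-U[1],U[0],0])]
print("jar",cv2.minEnclosingCircle((a*1000).astype(np.float32)),a.mean(0))
# handle in top + this view
f=np.load("top0.npz")
for nm,C in(("w",C),("top",cloud(extr("top"),f['d']))):
    D=C-SEAT; mx=D@U; my=D@np.array([-U[1],U[0],0]); z=C[...,2]
    h=(abs(my)<.012)&(z>.2)&(z<.26)&(mx>.03)&(mx<.2); A=np.c_[mx[h],z[h],my[h]]
    for a,b in((.2,.21),(.21,.22),(.22,.23),(.23,.24),(.24,.25),(.25,.26)):
        q=A[(A[:,1]>a)&(A[:,1]<b)]
        if len(q): print(nm,a,len(q),q.mean(0).round(4),q[:,0].min().round(4),q[:,0].max().round(4))
eT=extr("top"); P=plane(eT,[(423,199)],.251)[0]-SEAT; print("end",P@U,P@np.array([-U[1],U[0],0]))
E
```

```text
[-0.20909719 -0.25439335 -0.03725108] 0.06587203823801037
21.6917 [ 0.43300184 -0.58133536 -0.1054703 ]
jar ((-3.126772165298462, 0.2570418119430542), 24.00450325012207) [-0.00400521  0.00014493]
w 0.2 7 [ 0.0512  0.2002 -0.    ] 0.0424 0.0534
top 0.2 18 [0.111  0.2054 0.0032] 0.038 0.1262
top 0.21 14 [0.1234 0.2154 0.0034] 0.1191 0.1303
top 0.22 21 [0.1262 0.226  0.0038] 0.1198 0.1342
top 0.23 13 [0.1293 0.2357 0.0021] 0.1257 0.1353
top 0.24 31 [0.1349 0.2456 0.0011] 0.1286 0.1432
top 0.25 13 [0.1358 0.2519 0.0024] 0.1319 0.1416
end 0.13626539334318027 -0.001322888996787991
```

View pics/w7.png

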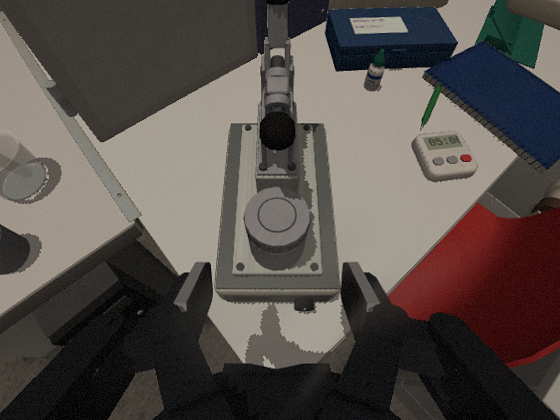

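The jar stands on the seat with its lid at (277,218). The fingers are clear, and the fit puts it about 2–3 mm short of the jaws, which is within tolerance. Next comes the handle push.

```bash
cat >> h.py <<'E'
V=np.array([-U[1],U[0],0]); PX=.110; PZ=.147
def pp(th,extra=0,s=.085,t=None):
    t=np.radians(np.interp(th,[-6,76],[40,50])) if t is None else np.radians(t)
    a=np.radians(th); off=.0065+.011*abs(np.sin(a-t))-extra
    x=PX+s*np.cos(a)-off*np.sin(a); z=PZ+s*np.sin(a)+off*np.cos(a)
    r=toolR(YAW,t); T=np.array([SEAT[0],SEAT[1],0])+U*x+[0,0,z]+V*.001
    return T-.008*r.as_matrix()[:,2],r.as_rotvec()
def show(t):
    s=ctrl.sense(); f=s['ft_force']; print(t,round(s['clock'],2),"mx",round(f@U,2),"my",round(f@V,2),"z",round(f[2],2)); return f
E
python3 - <<'E'
from h import *
ok=[ctrl.inverse_kinematics(*pp(th)) is not None for th in range(76,-9,-6)]; print(ok)
s=ctrl.sense(); ctrl.move_linear(s['tcp_pos']+[0,0,.19],feed=.2); ctrl.gripper_to(0,40)
p,rv=pp(76,-.03); ctrl.move_linear(p+[0,0,.04],rv,feed=.2); ctrl.move_linear(p,feed=.15); show("standoff")
print(ctrl.sense()['q'].round(2),ctrl.sense()['width'])
look("wrist","w8"); look("scene","s8")
for th in (76,72,68):
    ctrl.move_linear(*pp(th),feed=.06); show(th)
look("wrist","w9")
a=cv2.imread("pics/w8.png"); b=cv2.imread("pics/w9.png"); cv2.imwrite("pics/w89.png",cv2.resize(np.hstack([a,b]),(800,300)))
E
```

```text
[True, True, True, True, True, True, True, True, True, True, True, True, True, True, True]
standoff 25.32 mx -0.59 my 0.6 z 1.15
[-1.05  0.15  1.91  1.01  0.54  0.21] -7.456865710859518e-05
76 26.07 mx -0.44 my -0.21 z -0.18
72 26.33 mx -0.47 my 0.42 z 0.21
68 26.59 mx -0.14 my 0.45 z -1.11
```

View pics/w89.png

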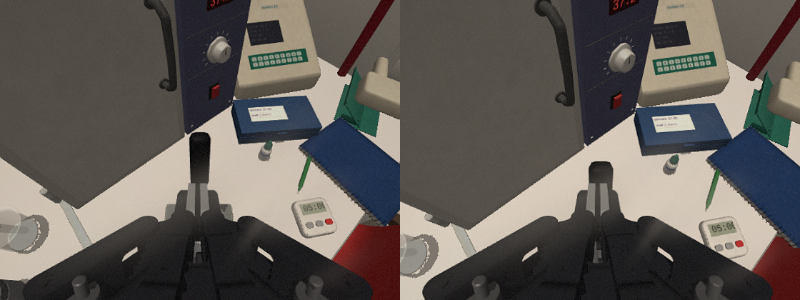

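The closed fingertips at (200,190 in the left half) line up with the grip at (200,150) and are closing on it in the right half. I'll continue along the arc.

```bash
python3 - <<'E'
from h import *
for th in list(range(60,-8,-6))+[-6,-8]:
    ctrl.move_linear(*pp(th),feed=.06); f=show(th)
    if np.linalg.norm(f)>35: break
look("wrist","w10"); look("top","t10")
a=cv2.imread("pics/w10.png"); b=cv2.imread("pics/t10.png")[180:285,340:480]; cv2.imwrite("pics/wt10.png",np.hstack([cv2.resize(a,(400,300)),cv2.resize(b,(400,300))]))
E
```

```text
60 27.02 mx -0.45 my 0.26 z 0.24
54 27.33 mx 0.67 my -0.28 z 0.12
48 27.65 mx 0.31 my 0.45 z -0.63
42 27.94 mx -0.34 my 0.02 z 0.14
36 28.23 mx -0.14 my -1.27 z -0.61
30 28.51 mx -0.72 my 0.25 z 0.08
24 28.79 mx 0.09 my 0.35 z -0.52
18 29.07 mx -5.14 my -0.02 z 3.52
12 29.36 mx -8.55 my -0.17 z 6.67
6 29.64 mx -5.29 my -0.16 z 5.63
0 29.93 mx -0.2 my 0.41 z 0.22
-6 30.21 mx -0.64 my 0.81 z -0.18
-6 30.46 mx 0.35 my 0.65 z -0.59
-8 30.71 mx -2.22 my 0.32 z 6.63
```

View pics/wt10.png

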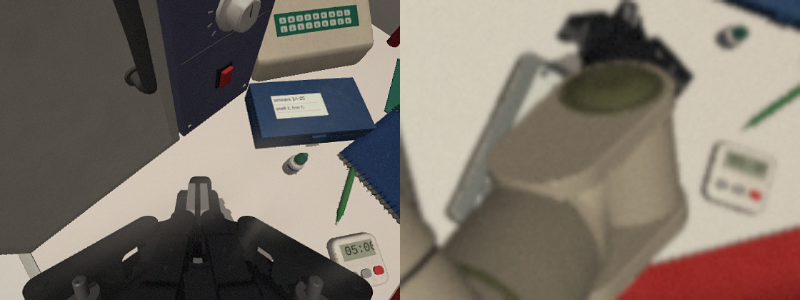

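The force rose, dropped past the dead point, and then met the stop at -8°, so the clamp has snapped over. I'll back off and verify.

```bash
python3 - <<'E'
from h import *
p,rv=pp(-6,-.06); ctrl.move_linear(p,rv,feed=.12)
ctrl.move_linear(p+[0,0,.12]-U*.12,feed=.25); show("clear")
e,pw,d=look("wrist","w11"); look("top","t11")
C=cloud(e,d); D=C-SEAT; my=D@V; mx=D@U; z=C[...,2]
h=(abs(my)<.008)&(mx>PX+.05)&(mx<PX+.11)&(z>.08)&(z<.3); print("handle z",h.sum(),np.median(z[h]) if h.any() else None, mx[h].max() if h.any() else None)
j=(abs(my)<.03)&(abs(mx)<.03)&(z>.108)&(z<.2); print("jar z",j.sum(),np.percentile(z[j],[5,50,95]) if j.any() else None)
a=cv2.imread("pics/w11.png"); b=cv2.imread("pics/t11.png")[120:285,220:440]; cv2.imwrite("pics/wt11.png",np.hstack([cv2.resize(a,(400,300)),cv2.resize(b,(400,300))]))
E
```

```text
clear 32.31 mx 0.5 my -0.41 z 0.32
handle z 509 0.14672041072463848 0.2124927633800604
jar z 123 [0.11889962 0.14819779 0.14971671]
```

View pics/wt11.png

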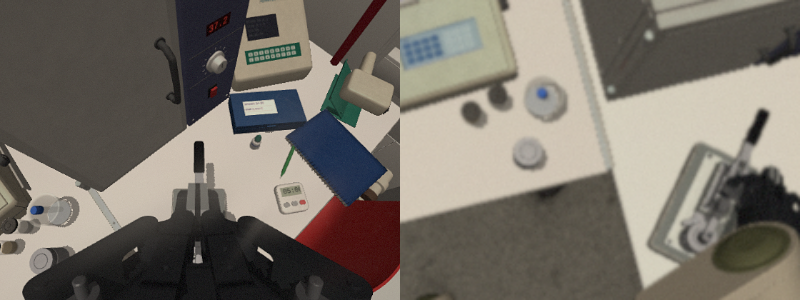

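The handle lies flat along the mill axis at the height expected for locked. The pad is on the jar's lid, the empty jar, beaker and vials stand in place, and the robot is clear.

```bash
python3 -c "
from h import *
print(ctrl.finish_job())"
```

```text
the job is handed in; nothing more can be done
None
```

The loaded jar (jar_k, about 7.3 N on lifting against 3.7 N for jar_m) stands on the mill seat with the clamp locked on its lid; the empty jar, beaker and vials stand on the bench, and the job was handed in at about 32 s, with no verdict returned.

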